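# Slide a spacer bar along the rail into the corner pocket

### The job

On the dark locating fixture, push the long spacer bar with the fingertips until it lies flush along the rail, well before the pocket; then, keeping it against the rail, slide it along the rail all the way home into the corner pocket, so that it sits flush against both the rail and the end stop. Do not pick the bar up or tip it, and leave the short spacer and everything else around where they are. Finish with the hand clear.

Things in the scene. Friction and masses are not known exactly. Their poses are not given: they have to be found in the camera images.
- fixture: Locating fixture, fixed: dark steel plate 160 (x) x 360 (y) x 12 mm thick, origin at the centre of its underside; work slides on its top, z = 12 mm. A bright steel rail runs along its whole +x edge; the corner pocket is at the rail's +y end, between rail, end stop and lip: 40 mm wide, 40 mm deep in y, open above and to -y.
- rail_face (a point): Middle of the rail's guiding face at plate level: fixture x = +60, y = 0, z = 12 mm; axes as the fixture's. The face looks to -x; the rail is 20 mm wide, 360 mm long in y and stands 22 mm above the plate.
- stop_face (a point): Corner where the end stop's face meets the rail's face, at plate level: fixture x = +60, y = +160, z = 12 mm. The end stop is 22 mm high, 20 mm thick, spans fixture x -2 to +60 mm, and its face looks to -y.
- lip_corner (a point): The lip's mouth-side corner towards the rail, at plate level: fixture x = +20, y = +120, z = 12 mm. The lip is a block 22 mm high at fixture x 0 to 20, y 120 to 160 mm, parallel to the rail, 40 mm from it; a slanted lead-in from about y = 102 mm widens the mouth towards -y.
- pocket_home (a point): Where the bar's origin lies when it is fully home: fixture x = +42 mm, y = +116 mm, z = 12 mm (plate top); axes as the fixture's. The home bar stands 48 mm out of the pocket's straight part towards -y.
- bar: The long spacer bar, loose: plain aluminium, 36 (x) x 88 (y) x 16 mm high, about 0.14 kg, two dark bolt holes on top. Origin at the centre of its underside, y along its length. Starts flat on the plate, off the rail, turned up to 0.5 rad from the rail's direction, in the half away from the pocket. It slides with ordinary metal friction, a newton or two.
- short_spacer: Short aluminium spacer, loose, 30 (x) x 44 (y) x 16 mm high, one bolt hole; stands on the fixture's plate in the corner in front of the pocket's lip, to be left alone. Origin at the centre of its underside.
- bushing: Steel bushing, loose, 32 mm across, 25 mm high, standing on the table off the fixture's -y end, to be left alone. Origin at the centre of its underside.
- bolt: Hex bolt, loose, standing on its head (26 mm across), 45 mm tall, on the table behind the rail, to be left alone. Origin at the centre of its underside.
- screwdriver: Screwdriver lying on the table to the right (-y) of the fixture, to be left alone.
- spray_can: Plain white can, 60 mm across, 170 mm tall, standing to the left (+y) of the fixture, to be left alone. Origin at the centre of its underside.
- grease_jar: Small jar, 56 mm across, 60 mm tall, standing beyond the fixture (+x), to be left alone. Origin at the centre of its underside.

How it is judged:
On the way, in this order (a step that is already met when the one before it is completed fails the run):
1. the bar lies flush along the rail (within 3 mm and 0.06 rad) with its centre still at least 86 mm short of home (x of bar in the frame of fixture above 0.039 m and angle between the y axis of bar and the y axis of fixture, either way round below 0.06 rad and y of bar in the frame of fixture below 0.03 m), for 0.1 s.
2. the bar is home in the corner pocket (x of bar in the frame of fixture above 0.039 m and angle between the y axis of bar and the y axis of fixture, either way round below 0.05 rad and y of bar in the frame of fixture above 0.113 m), for 0.1 s.
At the end, for the whole second after the job is handed in: The bar lies flat and at rest on the fixture in the corner pocket, within 3 mm of the rail, within 3 mm of the end stop and parallel to the rail within 0.05 rad (all of step 2 and z of bar in the frame of fixture below 0.015 m and angle between bar's own z axis and vertical below 0.06 rad and linear speed of bar below 0.01 m/s); the robot touches nothing.
It fails at once if the bar is lifted more than 8 mm off the plate or tipped by more than 0.3 rad (z of bar in the frame of fixture above 0.02 m or angle between bar's own z axis and vertical above 0.3 rad).
It fails at once if the bar is more than 8 mm off the rail when its centre is within 86 mm of home (y of bar in the frame of fixture above 0.03 m and x of bar in the frame of fixture below 0.034 m).
It fails at once if the short spacer, bushing, bolt, screwdriver, can or jar is moved by more than 15 mm (distance of any of short_spacer, bushing, bolt, screwdriver, spray_can, grease_jar from where it was at the start of the episode above 0.015 m).
It also fails if it takes over 45 s, if anything falls off the work surface, if the arm or the gripper's body presses on something with over 40 N, if the wrist force passes 120 N, or if a joint passes its speed limit or range.

### The arm

A 6-joint arm with a two-finger parallel gripper is mounted at the origin on the work surface. World frame = base frame: x ahead of the robot, y to its left, z up, the work surface at z = 0. Lengths are in m, angles in rad, forces in N, time in s.
With the tool pointing down it reaches from about 0.4 to 0.825 m from the base axis. Payload 7 kg.
Tool frame: the origin (TCP) lies between the finger pads; the fingertips stand 25 mm ahead of it and the grasp point (between the pads) lies 6 mm ahead of it; x points along the fingers, z is the direction in which the jaws open and shut, and the axes are right-handed (so a half turn about x gives the same grasp; the last joint's range is limited). The gripper opens to 85 mm and grips with 20 to 120 N. Pads are 22 mm wide; open, the fingers measure 114 mm over their backs; the gripper's body (76 mm by 85 mm) begins 54 mm behind the grasp point. The pads swing forward as they close: fully open they stand 13 mm farther back than shut.
Start: joints at [-1.025, 0.359, 0.012, 0, -1.224, -0.288], TCP at [0.172, -0.653, 0.232] pointing down, gripper open.
Joint ranges: [-3.07, 3.07], [-1.43, 2.12], [-1.02, 1.25], [-3.03, 1.67], [-3.05, -0], [-3.03, 3.03]. Speed limits (rad/s): [2.39, 2.39, 3.01, 3.14, 3.14, 3.14].

### API

Orientations are given as a unit quaternion [x, y, z, w].
In Python, from bench import r gives the robot as it stands. Calls block until the motion is done:
- r.reach(position, orientation): joint-space move of the TCP to a pose.
- r.servo_line(position, rot=None, rate=0.15): straight line of the TCP; rot=None keeps the orientation; rate is the mean speed in m/s.
- r.set_joints(angles): joint-space move.
- r.command_gripper(opening, squeeze=None): finger opening in m; squeeze is the grip in N (None keeps the last); returns when the fingers have stopped.
- r.wait(seconds).
- r.inverse_kinematics(position, orientation): joint angles nearest the present ones, or None.
- r.get_state(): the state.
- r.camera(name): name is "scene" or "top" or "wrist"; returns the picture (400x640x3 uint8, red, green, blue); there is no depth.
- r.camera_info(name): a dict with "fov_y" (degrees; the focal length in pixels is half the picture's height over the tangent of half this angle, whatever the lens; pixels are square), "cx", "cy" (the principal point, pixels), "extrinsics" (4x4, takes a point from camera to world coordinates); the wrist camera has in their place "hand_eye" (4x4, takes a point from camera to tool coordinates, whose origin is the TCP and whose axes are the tool frame's). Camera axes: x right, y down, z forward; pixel columns grow to the right and rows downward; lengths in m; the calibration is good to about 2 mm. A picture is of the moment at which its call begins: read the wrist's pose just before it. camera_info takes no time and is no camera call.
A pose or a line that the arm cannot do raises r.Unreachable and nothing moves.
- r.close_job(): hands the job in, once; it reports no verdict.
The state is a dict: "time_s": time; "joint_positions": joint angles; "dq": joint speeds; "joint_torque": joint torques, N m; "tool_pos": TCP position; "tcp_rot": TCP orientation; "force": force on the tool from outside, world axes, zero at the start; "moment": the same for the moment, N m; "width": finger opening in m.
Only numpy, scipy, OpenCV 4.12 (cv2) and the standard library are available. Lean on these libraries where they do the work, as an engineer would, in place of code of your own. Each camera call takes 0.05 s, during which the arm holds its last target.

## Working session

There is one attempt and no reset: what is moved stays moved. The work goes in short steps, each a Python script; the robot and the scene stay as the last script left them, time stands still between calls to the robot, and variables do not carry over. Pictures are saved under pics/ and viewed, and the job is handed in when it is done.

```bash
ls; mkdir -p pics
python3 - <<'E'
from bench import r
import cv2
for n in("scene","top","wrist"):
    cv2.imwrite(f"pics/{n}0.png",r.camera(n)[:,:,::-1]); print(n,r.camera_info(n))
print(r.get_state())
E
```

```text
pics
scene {'fov_y': 42.18964836355881, 'cx': 316.96030014912407, 'cy': 201.71189713939748, 'extrinsics': array([[ 0.41508967,  0.51811313, -0.74783644,  1.55407133],
       [ 0.90965595, -0.22275674,  0.35057879, -0.45190319],
       [ 0.01505386, -0.8257955 , -0.56376872,  0.74758456],
       [ 0.        ,  0.        ,  0.        ,  1.        ]])}
top {'fov_y': 53.70969634416637, 'cx': 319.8078095696146, 'cy': 195.8110291112224, 'extrinsics': array([[ 0.06787553, -0.97185022,  0.2256104 ,  0.39222434],
       [-0.99769126, -0.06560713,  0.01754584, -0.01426672],
       [-0.00225028, -0.22628046, -0.97405959,  1.04859018],
       [ 0.        ,  0.        ,  0.        ,  1.        ]])}
wrist {'fov_y': 64.13061715504517, 'cx': 314.318689224294, 'cy': 206.6108010837787, 'hand_eye': array([[ 1.03369103e-03, -2.81627837e-01,  9.59523159e-01,
        -1.41278145e-01],
       [-5.65987591e-05, -9.59523687e-01, -2.81627931e-01,
         7.20343133e-02],
       [ 9.99999464e-01,  2.36808445e-04, -1.00779081e-03,
         8.85835191e-04],
       [ 0.00000000e+00,  0.00000000e+00,  0.00000000e+00,
         1.00000000e+00]])}
{'time_s': 0.15, 'joint_positions': array([-1.02489566e+00,  3.59235937e-01,  1.12769739e-02, -1.87378566e-04,
       -1.22409612e+00, -2.88070981e-01]), 'dq': array([ 0.00115562, -0.00265053,  0.00312428,  0.00126651,  0.00143532,
       -0.00080499]), 'joint_torque': array([ 3.05758076e-04, -5.83877599e+01,  2.93652391e+01,  6.94055200e+00,
       -4.27748513e-03,  8.93483847e-07]), 'tool_pos': array([ 0.17196036, -0.65236847,  0.23098557]), 'tcp_rot': array([-0.55972341,  0.43137135,  0.56050889,  0.43180812]), 'force': array([ 0.28944134, -0.28627759,  0.50144173]), 'moment': array([ 0.04988454, -0.0101752 ,  0.01432809]), 'width': 0.0852981059399261}
```

View pics/top0.png

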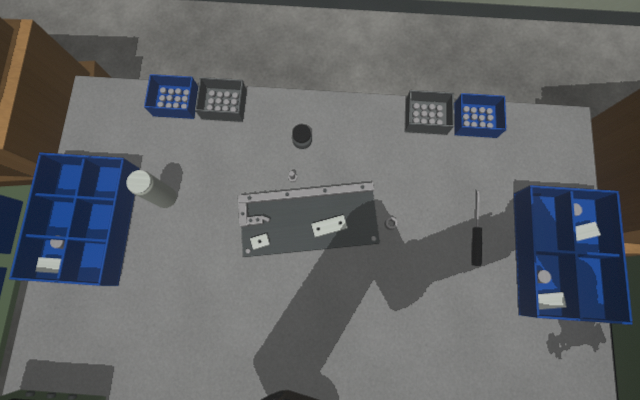

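View pics/scene0.png

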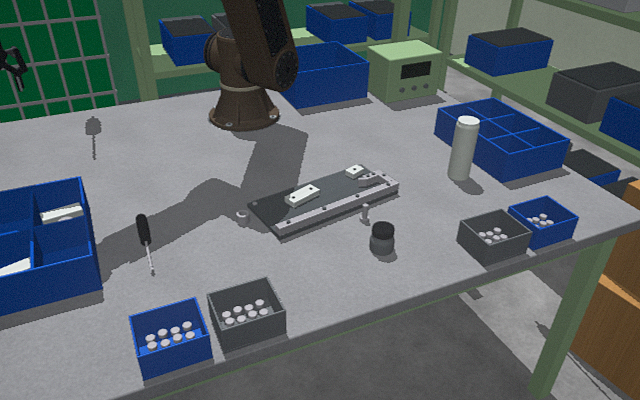

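The top view shows the fixture around (310,218), the bar at (329,226), the short spacer at (260,241) and the pocket near (255,210). I'll get a coarse position from this, then look with the wrist camera.

```bash
cat > h.py <<'E'
import numpy as np, cv2
from scipy.spatial.transform import Rotation as R
def K(i):
    f=200/np.tan(np.radians(i["fov_y"])/2); return np.array([[f,0,i["cx"]],[0,f,i["cy"]],[0,0,1]])
def ray(uv,k,E,z):
    uv=np.atleast_2d(uv).astype(float)
    d=np.c_[uv,np.ones(len(uv))]@np.linalg.inv(k).T@E[:3,:3].T
    s=(z-E[2,3])/d[:,2]
    return (E[:3,3]+d*s[:,None])[:,:2]
def proj(p,k,E):
    p=np.atleast_2d(p); c=(p-E[:3,3])@E[:3,:3]; q=c@k.T; return q[:,:2]/q[:,2:]
def toolT(s):
    T=np.eye(4);T[:3,:3]=R.from_quat(s["tcp_rot"]).as_matrix();T[:3,3]=s["tool_pos"];return T
def down(a):
    # tool x down, jaw axis z at angle a in the world xy plane
    z=np.array([np.cos(a),np.sin(a),0]);x=np.array([0,0,-1.]);y=np.cross(z,x)
    return R.from_matrix(np.c_[x,y,z]).as_quat()
E
python3 - <<'E'
from bench import r
from h import *
i=r.camera_info("top");k=K(i);E=i["extrinsics"]
print(ray([[240,195],[374,182],[379,242],[244,258],[329,226],[260,241],[391,222],[293,180],[302,142],[165,200]],k,E,0.012))
im=cv2.imread("pics/top0.png")[160:280,220:420]
cv2.imwrite("pics/topz.png",cv2.resize(im,None,fx=4,fy=4,interpolation=cv2.INTER_CUBIC))
for a in np.arange(-3,3.2,.5):
    q=r.inverse_kinematics([0.40,0.05,0.35],down(a)); print(a,None if q is None else np.round(q,2))
E
```

```text
[[ 0.62006203  0.21929237]
 [ 0.68064195 -0.13980156]
 [ 0.51872238 -0.15888851]
 [ 0.45341012  0.18981043]
 [ 0.55210565 -0.02544028]
 [ 0.5002266   0.15279941]
 [ 0.5738907  -0.18882666]
 [ 0.67145514  0.08015234]
 [ 0.78234603  0.06427841]
 [ 0.59272735  0.41911257]]
-3.0 [ 0.62 -0.17 -0.32  0.   -1.42 -0.48]
-2.5 [ 0.62 -0.17 -0.32  0.   -1.42  0.02]
-2.0 [ 0.62 -0.17 -0.32  0.   -1.42  0.52]
-1.5 [ 0.62 -0.17 -0.32  0.   -1.42  1.02]
-1.0 [ 0.62 -0.17 -0.32  0.   -1.42  1.52]
-0.5 [ 0.62 -0.17 -0.32  0.   -1.42  2.02]
0.0 [ 0.62 -0.17 -0.32  0.   -1.42  2.52]
0.5 [ 0.62 -0.17 -0.32  0.   -1.42  3.02]
1.0 [ 0.62 -0.17 -0.32  0.   -1.42 -2.76]
1.5 [ 0.62 -0.17 -0.32  0.   -1.42 -2.26]
2.0 [ 0.62 -0.17 -0.32  0.   -1.42 -1.76]
2.5 [ 0.62 -0.17 -0.32  0.   -1.42 -1.26]
3.0 [ 0.62 -0.17 -0.32  0.   -1.42 -0.76]
```

View pics/topz.png

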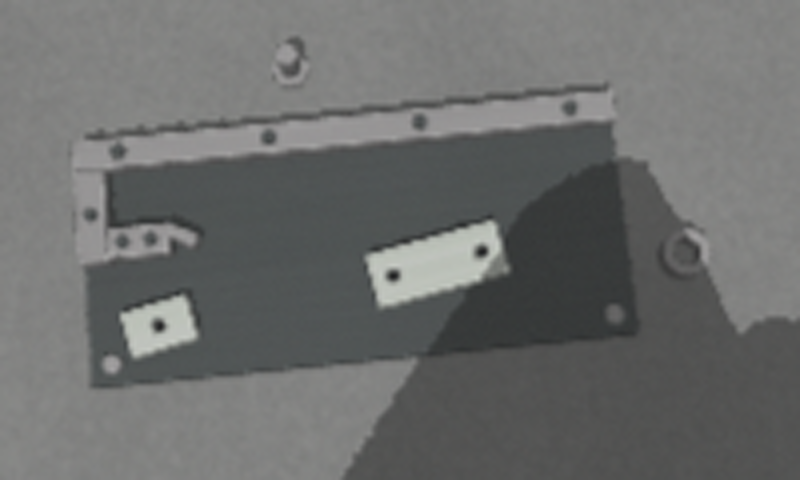

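Run:
```python
from bench import r
from h import *
a=-np.pi/2+.167
q=r.inverse_kinematics([0.485,0.02,0.20],down(a)); print(q)
r.reach([0.485,0.02,0.20],down(a)); r.wait(.3)
s=r.get_state(); im=r.camera("wrist"); cv2.imwrite("pics/w1.png",im[:,:,::-1]); np.save("w1T.npy",toolT(s)); print(s["time_s"],s["tool_pos"])
cv2.imwrite("pics/top1.png",cv2.resize(r.camera("top")[160:280,220:420,::-1],None,fx=4,fy=4,interpolation=cv2.INTER_CUBIC))
```

```text
[ 0.44742106  0.06850331 -0.44092836  0.         -1.06136466  1.29037527]
3.075 [0.48503792 0.01971119 0.19995271]
```

View pics/w1.png

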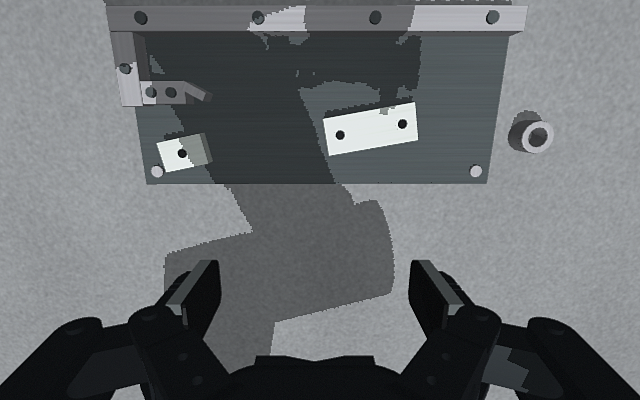

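Clear view: rail's lower top edge is on row ~31, plate bottom edge on row ~184 from (148) to (487), bar corners about (323,119), (415,102), (418,139), (329,155). Measure from masks.

```bash
cat > meas.py <<'E'
from h import *
def bars(im,k,E,ztop):
    m=(im.min(2)>150).astype(np.uint8) if False else None
def rect(im,roi,thr):
    x0,y0,x1,y1=roi; g=im[y0:y1,x0:x1].astype(int)
    m=(g.min(2)>thr).astype(np.uint8)
    cs,_=cv2.findContours(m,cv2.RETR_EXTERNAL,cv2.CHAIN_APPROX_NONE)
    c=max(cs,key=cv2.contourArea)+np.array([x0,y0]); return c
E
python3 - <<'E'
from bench import r
from meas import *
im=cv2.imread("pics/w1.png");i=r.camera_info("wrist");k=K(i);E=np.load("w1T.npy")@i["hand_eye"]
for p in [(20,440),(30,440),(25,200),(190,300),(130,370),(110,350),(60,350),(60,460)]: print(p,im[p])
# row profiles for edges
for u in (170,230,330,380,440,480): print(u,[int(v) for v in im[24:40,u].mean(1)],"|",[int(v) for v in im[178:190,u].mean(1)])
bl=ray([[148,184]],k,E,.012);br=ray([[487,184]],k,E,.012)
l=ray([[115,31.0]],k,E,.034);rr=ray([[520,31.0]],k,E,.034)
d=(bl-br)[0];print(bl,br,np.linalg.norm(d),np.arctan2(-d[0],d[1])); d=(l-rr)[0];print(l,rr,np.linalg.norm(d),np.arctan2(-d[0],d[1]))
c=rect(im,(310,90,430,165),150)
q=cv2.boxPoints(cv2.minAreaRect(c));print(q,cv2.contourArea(c))
w=ray(c[:,0]+0.0,k,E,.028).astype(np.float32);print(cv2.minAreaRect(w*1000))
E
```

```text
(20, 440) [183 178 177]
(30, 440) [175 169 169]
(25, 200) [113 109 108]
(190, 300) [95 94 91]
(130, 370) [233 232 227]
(110, 350) [58 57 51]
(60, 350) [55 54 49]
(60, 460) [92 90 81]
170 [108, 108, 106, 106, 106, 108, 101, 56, 51, 52, 53, 52, 50, 51, 53, 52] | [88, 89, 91, 89, 87, 78, 159, 153, 148, 150, 153, 152]
230 [109, 111, 110, 109, 109, 111, 101, 56, 52, 54, 53, 52, 54, 54, 51, 52] | [53, 54, 51, 51, 51, 44, 94, 94, 94, 87, 157, 158]
330 [110, 109, 109, 108, 107, 113, 99, 50, 52, 54, 51, 52, 53, 55, 56, 53] | [53, 54, 53, 53, 51, 47, 96, 96, 94, 91, 91, 92]
380 [110, 109, 109, 108, 108, 113, 94, 52, 49, 52, 53, 52, 52, 52, 55, 53] | [90, 90, 91, 90, 87, 92, 157, 155, 153, 153, 150, 151]
440 [182, 181, 179, 179, 178, 184, 171, 78, 78, 82, 82, 78, 85, 89, 90, 87] | [89, 90, 89, 85, 84, 90, 168, 167, 157, 150, 150, 152]
480 [184, 183, 180, 177, 177, 185, 173, 77, 78, 83, 81, 79, 84, 91, 88, 88] | [91, 91, 90, 86, 87, 95, 150, 147, 146, 148, 150, 150]
[[0.45540514 0.19264861]] [[ 0.51439143 -0.15924984]] 0.35680793062552907 0.16607906562966696
[[0.59352722 0.21292507]] [[ 0.65151574 -0.13206843]] 0.349833080232753 0.1665291780277748
[[322.01462 117.92984]
 [414.24918 101.72648]
 [420.80557 139.04764]
 [328.571   155.251  ]] 3269.0
((549.4127807617188, -23.441547393798828), (35.288719177246094, 87.11536407470703), 19.48043441772461)
```

```bash
python3 - <<'E'
from bench import r
from meas import *
i=r.camera_info("wrist");k=K(i);E=np.load("w1T.npy")@i["hand_eye"]
th=.1663; ex=np.array([np.cos(th),np.sin(th)]);ey=np.array([-np.sin(th),np.cos(th)])
b=ray([[148,183.8],[487.5,183.8]],k,E,.012); print(np.linalg.norm(b[0]-b[1]))
o=b.mean(0)+.08*ex; print("origin",o)
W=lambda x,y,z:np.r_[o+x*ex+y*ey,z]
for n,p in dict(face_top=(.06,-.1,.034),face_bot=(.06,-.1,.012),back=(.08,-.1,.034),stop_top=(.03,.16,.034),stop_out=(.03,.18,.034),liptop=(0,.14,.034),railend=(.06,-.18,.034)).items(): print(n,proj(W(*p),k,E))
bc=np.array([.5494,-.0234])-o; print("bar",bc@ex,bc@ey)
E
python3 -c "
import cv2;im=cv2.imread('pics/w1.png');cv2.imwrite('pics/w1z.png',cv2.resize(im[0:60,90:290],None,fx=4,fy=4,interpolation=0))"
```

```text
0.3572707606379858
origin [0.56404989 0.02971858]
face_top [[434.43630311  30.30449619]]
face_bot [[425.86602189  36.21667903]]
back [[436.92897077   3.9535818 ]]
stop_top [[138.56556797  67.84000376]]
stop_out [[116.05787398  67.83681561]]
liptop [[165.47829075 103.28978194]]
railend [[527.01156698  30.3283402 ]]
bar -0.023240735598587244 -0.049960691312276685
```

View pics/w1z.png

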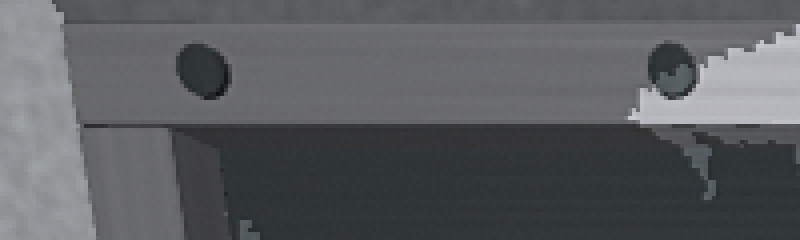

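Model agrees to within ~2 px. The bar is at fixture (-23, -50) mm, turned +0.17 rad from the rail. Push it with the fingers 50 mm apart, jaw axis parallel to the rail.

```bash
cat >> h.py <<'E'
th=.1663; ex=np.array([np.cos(th),np.sin(th)]);ey=np.array([-np.sin(th),np.cos(th)]);o=np.array([.56405,.02972])
def W(x,y,z): return np.r_[o+x*ex+y*ey,z]
def F(p): d=np.asarray(p)[:2]-o; return np.array([d@ex,d@ey])
def ff(s): f=s["force"]; return np.array([f[:2]@ex,f[:2]@ey,f[2]])
E
python3 - <<'E'
from bench import r
from h import *
r.command_gripper(.05)
Q=down(th-np.pi/2)
r.reach(W(-.082,-.050,.12),Q); r.servo_line(W(-.082,-.050,.055)); r.wait(.2)
f0=ff(r.get_state())
for z in (.050,.046,.043,.040):
    r.servo_line(W(-.082,-.050,z),rate=.05); r.wait(.1); f=ff(r.get_state())-f0; print(z,f.round(2))
    if abs(f[2])>4: break
s=r.get_state();print(s["time_s"],s["width"],F(s["tool_pos"]))
cv2.imwrite("pics/w2.png",r.camera("wrist")[:,:,::-1])
E
```

```text
0.05 [ 0.53  1.73 -0.59]
0.046 [-1.    1.13 -0.73]
0.043 [-0.73  0.7   0.14]
0.04 [-0.19  1.06 -0.63]
6.275 0.0498751843607991 [-0.08202139 -0.05000036]
```

View pics/w2.png

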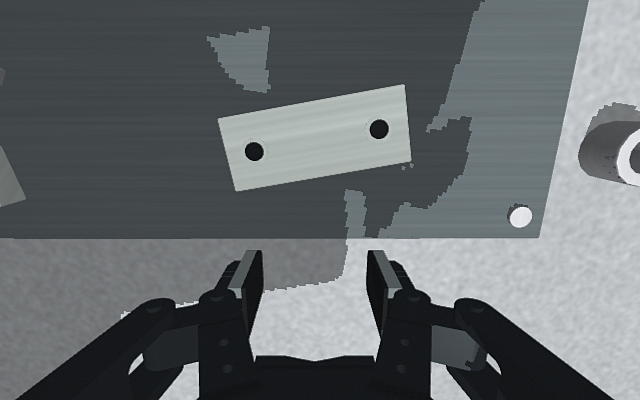

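Run:
```python
from bench import r
from h import *
i=r.camera_info("wrist");k=K(i);H=i["hand_eye"]
for tx in (.005,.015,.020,.025): print(tx,proj([[tx,.011,.025],[tx,.011,-.025],[tx,-.011,.025],[tx,-.011,-.025]],k,H).round().tolist())
```

```text
0.005 [[366.0, 240.0], [265.0, 240.0], [365.0, 280.0], [267.0, 280.0]]
0.015 [[363.0, 232.0], [268.0, 232.0], [362.0, 271.0], [269.0, 271.0]]
0.02 [[362.0, 229.0], [269.0, 229.0], [360.0, 266.0], [271.0, 266.0]]
0.025 [[361.0, 226.0], [270.0, 226.0], [359.0, 262.0], [272.0, 262.0]]
```

The pads look higher than I assumed, near TCP level. I'll find the plate by a gentle touch.

Run:
```python
from bench import r
from h import *
r.servo_line(W(-.067,-.050,.040),rate=.1); r.wait(.15)
f0=ff(r.get_state()); z=.040
while z>.014:
    z-=.001; r.servo_line(W(-.067,-.050,z),rate=.03); r.wait(.03)
    f=ff(r.get_state())-f0
    if abs(f[2])>2: print(round(z,3),f.round(2))
    if abs(f[2])>4: break
s=r.get_state();print(z,s["time_s"],s["tool_pos"][2])
cv2.imwrite("pics/w3.png",r.camera("wrist")[:,:,::-1])
```

```text
0.013999999999999978 14.1417 0.013949575195661128
```

View pics/w3.png

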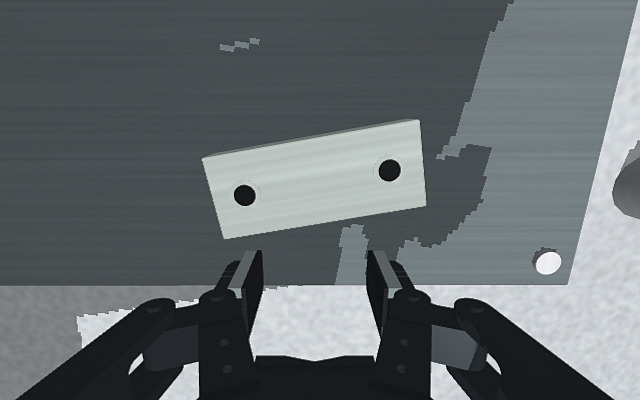

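Run:
```python
from bench import r
from h import *
f0=ff(r.get_state())
r.servo_line(W(-.02,-.050,.014),rate=.06); print((ff(r.get_state())-f0).round(2))
cv2.imwrite("pics/w4.png",r.camera("wrist")[:,:,::-1])
s=r.get_state();print(s["time_s"],F(s["tool_pos"]))
```

```text
[-1.43  1.07  0.54]
15.175 [-0.01993375 -0.04997751]
```

View pics/w4.png

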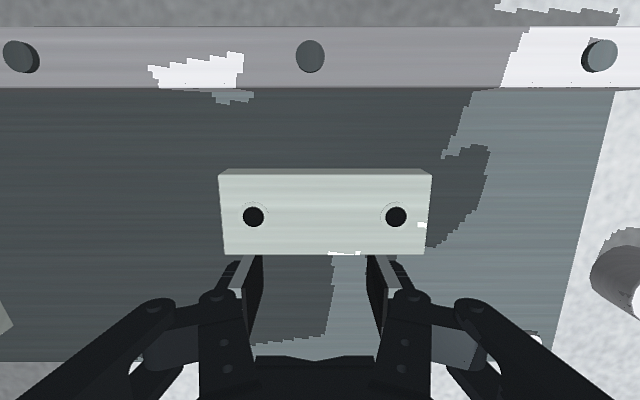

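The bar has squared up against both fingers, its near edge on row 254, parallel to the rail at row 87. Pushing on until it touches the rail.

Run:
```python
from bench import r
from h import *
i=r.camera_info("wrist");k=K(i)
s=r.get_state();E=toolT(s)@i["hand_eye"]
p=ray([[222,254],[430,254],[219,174],[432,174]],k,E,.028);print([F(q).round(4).tolist() for q in p])
f0=ff(s)
r.servo_line(W(.007,-.050,.014),rate=.06)
x=.007
while x<.022:
    x+=.0015; r.servo_line(W(x,-.050,.014),rate=.03)
    s=r.get_state(); f=ff(s)-f0; print(round(x,4),f.round(1))
    if f[0]<-9: break
cv2.imwrite("pics/w5.png",r.camera("wrist")[:,:,::-1])
s=r.get_state();np.save("w5T.npy",toolT(s));print(s["time_s"],F(s["tool_pos"]))
```

```text
[[-0.0078, -0.0092], [-0.0079, -0.0995], [0.0273, -0.0108], [0.0273, -0.0968]]
0.0085 [-0.2 -0.2  0.2]
0.01 [ 0.2 -0.4  0.9]
0.0115 [-1.9  0.5 -0.4]
0.013 [-0.9  0.8 -0.5]
0.0145 [-5.5  0.7  3.1]
0.016 [-8.7  1.4  5.9]
0.0175 [-13.1   2.8   9.4]
17.575 [ 0.01353554 -0.05021008]
```

View pics/w5.png

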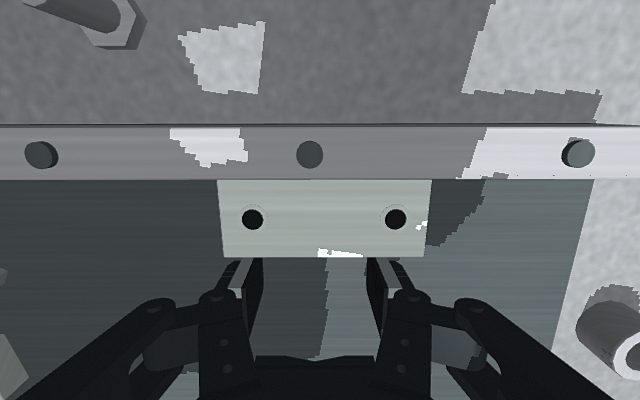

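The bar lies flush on the rail (bar top edge on the rail's edge at row 180), step 1 position. Now back off and set the hand behind the bar's -y end, with the jaws shut and the jaw axis across the rail.

Run:
```python
from bench import r
from h import *
i=r.camera_info("wrist");k=K(i);E=np.load("w5T.npy")@i["hand_eye"]
p=ray([[223,257.5],[427,257.5],[217,180],[432,180]],k,E,.028);print([F(q).round(4).tolist() for q in p])
r.servo_line(W(-.02,-.050,.014),rate=.08); r.servo_line(W(-.02,-.050,.12),rate=.2)
r.command_gripper(0.0)
r.reach(W(.040,-.145,.12),down(th-np.pi)); r.servo_line(W(.040,-.145,.06),rate=.15);r.wait(.1)
s=r.get_state();print(s["time_s"],F(s["tool_pos"]),s["width"],s["joint_positions"].round(2))
np.save("w6T.npy",toolT(s));cv2.imwrite("pics/w6.png",r.camera("wrist")[:,:,::-1])
cv2.imwrite("pics/top6.png",cv2.resize(r.camera("top")[160:280,220:420,::-1],None,fx=4,fy=4,interpolation=cv2.INTER_CUBIC))
```

```text
[[0.0244, -0.01], [0.0243, -0.0984], [0.0586, -0.0104], [0.0585, -0.0969]]
21.3167 [ 0.04097124 -0.14504689] 0.00017733848066987722 [ 0.14  0.45 -0.28  0.   -0.84  0.03]
```

View pics/w6.png

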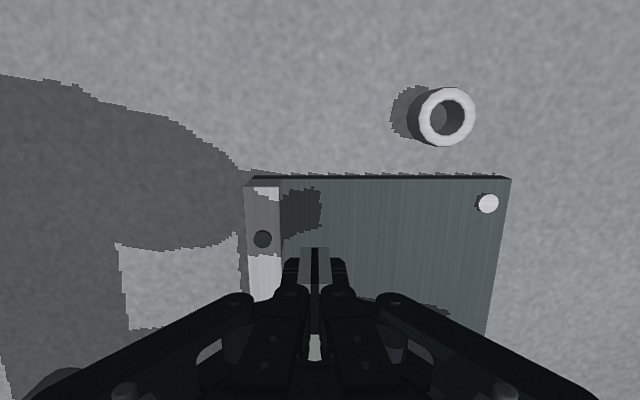

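View pics/top6.png

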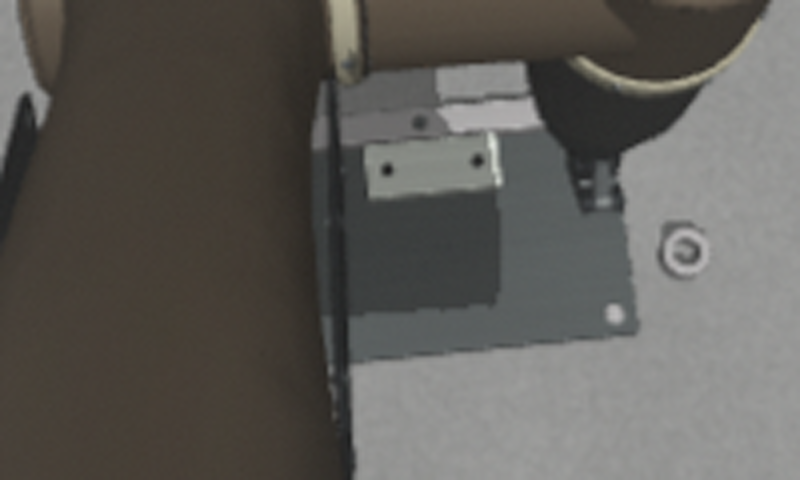

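Bar still flush (top view: (430,165) against the rail). Fingers shut are ~31 mm across. Descend and push along the rail.

Run:
```python
from bench import r
from h import *
f0=ff(r.get_state())
for z in (.030,.024,.020,.017,.015):
    r.servo_line(W(.040,-.145,z),rate=.06); f=ff(r.get_state())-f0; print(z,f.round(1))
    if f[2]>3: z+=.002; r.servo_line(W(.040,-.145,z),rate=.03); break
f0=ff(r.get_state())
for y in (-.115,-.100,-.08,-.05):
    r.servo_line(W(.0405,y,z),rate=.06); s=r.get_state(); print(y,(ff(s)-f0).round(1),F(s["tool_pos"]).round(4),s["time_s"])
np.save("f0.npy",np.r_[f0,z])
cv2.imwrite("pics/top7.png",cv2.resize(r.camera("top")[160:280,220:420,::-1],None,fx=4,fy=4,interpolation=cv2.INTER_CUBIC))
cv2.imwrite("pics/sc7.png",cv2.resize(r.camera("scene")[140:260,230:430,::-1],None,fx=4,fy=4,interpolation=cv2.INTER_CUBIC))
```

```text
0.03 [0.5 0.3 0.1]
0.024 [-0.7  1.2 -0.3]
0.02 [-0.5  0.3 -0.2]
0.017 [-0.2  0.3 -0.1]
0.015 [-0.7  0.  -0.4]
-0.115 [ 0.3  0.7 -0.6] [ 0.0406 -0.1147] 23.7167
-0.1 [ 1.3 -0.2 -0.7] [ 0.0406 -0.0996] 24.1167
-0.08 [0.1 0.1 0.2] [ 0.0406 -0.0795] 24.6
-0.05 [-0.1  0.5  0. ] [ 0.0406 -0.0496] 25.25
```

View pics/top7.png

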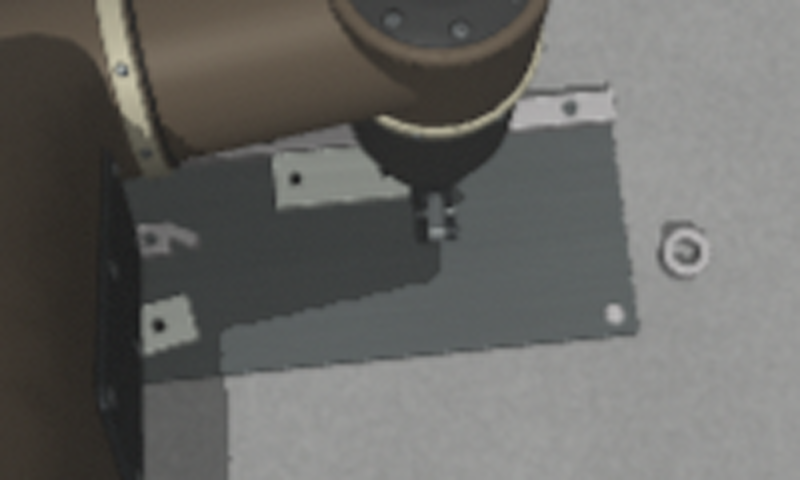

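View pics/sc7.png

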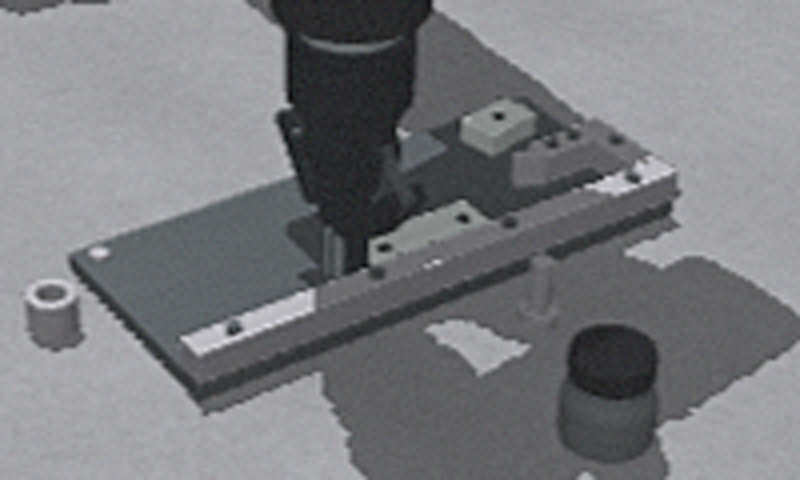

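The bar moves along flush with the rail. Continue home, in small force-checked steps at the end.

Run:
```python
from bench import r
from h import *
v=np.load("f0.npy");f0=v[:3];z=v[3]
for y in (-.01,.02,.05):
    r.servo_line(W(.0415,y,z),rate=.06); s=r.get_state(); print(y,(ff(s)-f0).round(1),F(s["tool_pos"]).round(4),s["time_s"])
    if (ff(s)-f0)[1]<-8: break
while y<.072 and (ff(s)-f0)[1]>-9:
    y+=.002; r.servo_line(W(.0415,y,z),rate=.04); s=r.get_state(); print(round(y,4),(ff(s)-f0).round(1),F(s["tool_pos"]).round(4))
print(s["time_s"])
cv2.imwrite("pics/top8.png",cv2.resize(r.camera("top")[160:280,220:420,::-1],None,fx=4,fy=4,interpolation=cv2.INTER_CUBIC))
cv2.imwrite("pics/sc8.png",cv2.resize(r.camera("scene")[140:260,230:430,::-1],None,fx=4,fy=4,interpolation=cv2.INTER_CUBIC))
```

```text
-0.01 [0.2 0.3 0.1] [ 0.0417 -0.009 ] 26.1667
0.02 [ 0.2 -0.4  0.4] [0.0416 0.0204] 26.8167
0.05 [ 0.7  0.8 -0.5] [0.0415 0.0504] 27.4667
0.052 [0.4 0.9 0.8] [0.0415 0.0519]
0.054 [-0.1  0.6  0.5] [0.0415 0.054 ]
0.056 [-0.   1.6  0.3] [0.0415 0.0561]
0.058 [0.1 0.4 0.5] [0.0416 0.0582]
0.06 [ 1.   1.3 -0.1] [0.0416 0.0602]
0.062 [-0.   1.   0.6] [0.0416 0.0622]
0.064 [ 0.2 -7.2  0.5] [0.0411 0.0626]
0.066 [  1.9 -16.9   1.3] [0.0407 0.0628]
29.4667
```

View pics/sc8.png

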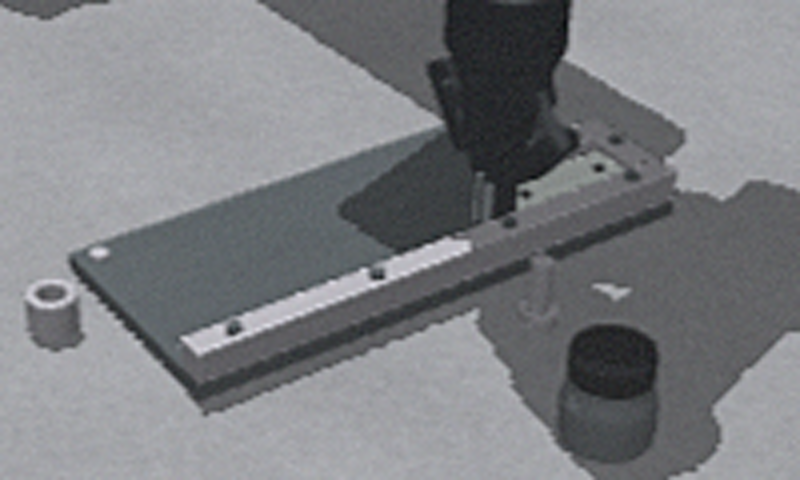

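The force jumped at tool y = 62.6 mm, which puts the bar's end at ~73 mm against 72 expected, so it is on the stop. Back off and verify from the first viewing pose.

Run:
```python
from bench import r
from h import *
z=np.load("f0.npy")[3]
r.servo_line(W(.040,.03,z),rate=.08); r.servo_line(W(.040,.03,.14),rate=.2)
r.reach(W(-.06,.09,.15),down(th-np.pi/2)); r.wait(.2)
s=r.get_state();E=toolT(s);cv2.imwrite("pics/w9.png",r.camera("wrist")[:,:,::-1]);np.save("w9T.npy",E);print(s["time_s"])
```

```text
32.4
```

View pics/w9.png

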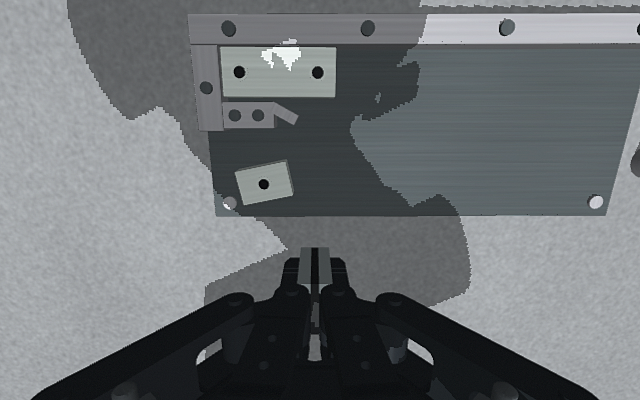

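The bar sits in the pocket, top corners about (221,47), (335,47), (336,97). Quick measurement of the gaps.

Run:
```python
from bench import r
from meas import *
im=cv2.imread("pics/w9.png");i=r.camera_info("wrist");k=K(i);E=np.load("w9T.npy")@i["hand_eye"]
c=rect(im,(216,44,345,101),115)[:,0]
w=(np.array([F(p) for p in ray(c,k,E,.028)])*1000).astype(np.float32)
print(cv2.minAreaRect(w),w.min(0),w.max(0))
edge=ray([[250,43.5],[420,43.5]],k,E,.034);print("rail face",[F(p).round(4).tolist() for p in edge])
print("stop face",F(ray([[219.5,75]],k,E,.034)[0]).round(4),"pred",proj(W(.03,.16,.034),k,E))
z=im[35:105,205:345];cv2.imwrite("pics/w9z.png",cv2.resize(z,None,fx=5,fy=5,interpolation=0))
```

```text
((41.169837951660156, 117.85994720458984), (86.96099090576172, 34.715087890625), 89.94812774658203) [23.773472 74.38595 ] [ 58.5532  161.35481]
rail face [[0.0598, 0.1372], [0.0597, 0.0132]]
stop face [0.0384 0.1613] pred [[222.12000434  86.98456791]]
```

View pics/w9z.png

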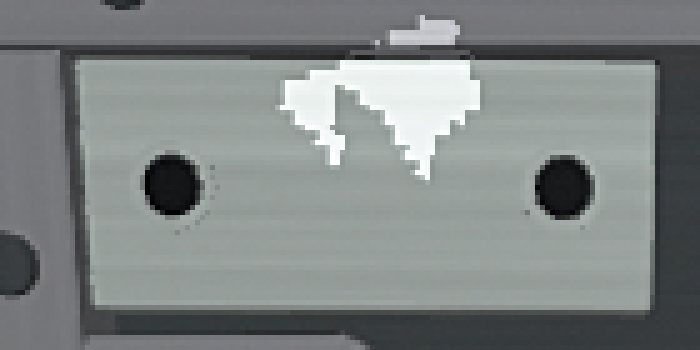

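Run:
```python
from bench import r
r.close_job(); print(r.get_state()["time_s"])
```

```text
the job is handed in; nothing more can be done
the job is handed in; nothing more can be done
```

I pushed the bar flush against the rail about 84 mm below the y = +30 mm limit. I then slid it along the rail with the fingers shut until the end stop gave a clear force rise (about 17 N). The hand was backed off and clear before I handed the job in, at about 32.5 s of the 45 s allowed.

- **Final position:** the last wrist picture put the bar about 0.6 mm from the rail and about 0 mm from the end stop, both good to 1–2 mm. It was parallel to the rail within 0.01 rad and looked flat.
- **Other objects:** the short spacer looked undisturbed in that picture, and the bushing, bolt and jar in the scene view taken while the hand was still at the bar. I judged these by eye only. I did not check the can or screwdriver at the end, but the hand did not go near them.
- **Disagreements:** the fingertips sat roughly level with the TCP, not the stated 25 mm ahead of it. I noticed this in the picture and lowered the hand in small force-checked steps. The end stop measured about 1–1.5 mm farther in +y than my fixture estimate, within calibration error.

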